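# Shut and lock the chip extractor's hatch

## Robot

A 6-joint arm with a two-finger parallel gripper is mounted at the origin on the work surface. World frame = base frame: x ahead of the robot, y to its left, z up, the work surface at z = 0. Lengths are in mm, angles in rad, forces in N, time in s.
With the tool pointing down it reaches from about 275 to 750 mm from the base axis. Payload 10.2 kg.
Tool frame: the origin (TCP) lies midway between the tips of the shut fingers; the grasp point (between the pads) lies 19 mm behind it; z points along the fingers, y is the line along which they close (so a half turn about z gives the same grasp; the last joint's range is limited). The gripper opens to 85 mm and grips with 20 to 120 N. Pads are 22 mm wide; open, the fingers measure 114 mm over their backs; the gripper's body (76 mm by 85 mm) begins 54 mm behind the grasp point. The pads swing forward as they close: fully open they stand 13 mm farther back than shut.
Start: joints at [1.045, 0.313, 1.498, -0, 1.331, -0.223], TCP at [156.565, 501.117, 231.294] pointing down, gripper open.
Joint ranges: [-2.94, 2.94], [-0.97, 2.17], [0.19, 2.56], [-1.23, 4.37], [0.02, 3.11], [-2.88, 2.88]. Speed limits (rad/s): [2.39, 2.39, 3.01, 3.14, 3.14, 3.14].

## Interface

Orientations are given as a unit quaternion [w, x, y, z].
In Python, from rig import ctrl gives the robot as it stands.
- The arm moves only by the tool send_rows, never from a script. Its argument "targets" is a list of rows, each a list of 7 numbers: the closure, from -1 (fully open) to 1 (shut), so that 0 is half open, then the shift along the tool's x, y, z in m, then the turn, a rotation vector about the tool's x, y, z in rad. In form: [[claw, dx, dy, dz, ax, ay, az], ...]. A call has exactly 10 rows; each row shifts and turns the commanded pose from where the row before left it, along the tool's axes as they then stand; what a row does not reach is not made up. A row lasts 1/8 s, in which the tool goes at most 62.5 mm and 10.7 degrees, less where a joint would pass 70% of its speed; a pose out of reach is approached as far as the arm can. A call with a gripper value outside its range is refused whole. The fingers move at their own pace and stop on an object; "squeeze" is the grip in N (left out, the last holds). Time passes only in rows, so rows that do not move let the fingers close, or fill a call up. It gives the time, the measured TCP pose, the force, the opening and the grip force at its end, in the units of the state.
- ctrl.sense(): the state, without advancing time (a new reading comes with each control period).
- ctrl.capture(name): name is "scene" or "side" or "wrist"; returns a dict with "img" (384x512x3 uint8, red, green, blue), "camera_matrix" (3x3 intrinsics, pixels), "k1" (the pictures are not rectified: a ray, as slopes to the right and down, at radius r is drawn at 1 + k1 r^2 times it, then the intrinsics apply), "R" (3x3) and "t" (3): a world point X has camera coordinates R X + t. Camera axes: x right, y down, z forward; pixel columns grow to the right and rows downward; lengths in mm; the calibration is good to about 2 mm. A picture is of the moment at which its call begins. There is no depth.
- ctrl.finish_job(): hands the job in; it is judged then, once.
Trained networks look in a picture, given as the dict that the camera call returned (one of the last four; its "shot" number tells which), for a name from the list of things; names that differ only in an ending like _2 or _b are one class to them, and where a whole thing is asked for, a point or a joint stands for the part that bears it (a point fixed in the world has none). Each returns a list of dicts, best first, with "score" (0 to 1); they miss things now and then, are a little off and sometimes report something else, mostly with a low value. They report only what shows in the picture. A call takes as long as a camera call.
- ctrl.boxes_of(query, picture): "extent" ([left, top, width, height] in pixels, round what is visible of it).
- ctrl.landmark_of(query, picture): "point" ([column, row] in pixels: a listed point, or the origin of a listed thing).
The state is a dict: "time_s": time; "joints": joint angles; "dq": joint speeds; "tau": joint torques, N m; "eef_pos": TCP position; "ee_rot": TCP orientation; "force": force on the tool from outside, world axes, zero at the start; "wrist_torque": the same for the moment, N m; "grip_width": opening from 0.0 (shut) to 1.0 (fully open); "grip_force": force on a finger pad.
Only numpy, scipy, OpenCV 4.12 (cv2) and the standard library are available. Lean on these libraries where they do the work, as an engineer would, in place of code of your own. Each camera call takes 0.05 s, during which the arm holds its last target. There are 200 camera calls.

## Task

Shut the hatch of the blue chip extractor by pressing its free edge down with the fingertips until it lies flat, then set the fingertips in the slot of its orange quarter-turn fastener and turn it clockwise, seen from above, to its stop, so that its white dot faces the green mark and the hatch is locked. Use only pushing: do not lift the hatch any further open, and leave the carving tools and the other things around it where they are.

Things in the scene. Friction and masses are not known exactly. Their poses are not given: they have to be found in the camera images.
- extractor: Blue bench chip extractor, a box standing fixed on the table: 260 x 240 x 122 mm (x, y, z), origin at the centre of its underside, z up. Its top is a grey hatch hinged on the far (+x) side; the free edge is at the -x side. A black hose port juts 50 mm from the +x face. Shut, the hatch's top face is 130 mm above the table.
- hatch (a joint): Hatch hinge, rad: 0 = shut flat (hard stop), positive = free edge raised. Hinge line parallel to the extractor's y axis through its x = 110, z = 122 mm. Plate 235 x 240 x 8 mm. Starts ajar at 0.15 to 0.35; friction keeps it where it is left; 1 to 3 N down on the free edge closes it.
- hatch_edge (a point): On the hatch's top face, 21 mm in from the middle of its free edge, in the bare strip between edge and fastener: a good place to press. Moves with the hatch, 224 mm from the hinge line; x axis along the hatch towards the hinge, z out of its top. Hatch shut: at x = -114, y = 0, z = 130 mm in the extractor's frame.
- cam (a joint): Turn of the fastener, rad: 0 = open (white dot at the red dash), 1.571 = locked (dot at the green dash), hard stops at both ends; grows clockwise from above. Starts at 0 to 0.25; stays where left (friction 0.12 N m). A steel tongue below goes under a keeper in the housing; turned past about 0.8 with the hatch up, it lands on the keeper and the hatch cannot shut.
- cam_slot (a point): On the turning axis, at the slot's floor. Black disc 104 mm across with two raised orange half-moons; between them a slot 32 mm wide, 15 deep, 100 long, open at both ends. y axis along the slot, white dot at its -y end; z out of the hatch. Hatch shut: at x = -45, y = 0, z = 133 mm in the extractor's frame. At joint 0 its axes match the hatch's; locked, the dot end points to the extractor's -x.
- gouge: Carving gouge lying beside the extractor (its -y side): 120 mm wooden handle, 110 mm steel blade along its x; origin at the joint of handle and blade. A bystander.
- rosette: Carved round pale wood rosette, 110 mm across, 26 mm high, beside the extractor (its +y side); origin under its centre. A bystander.
- wax: Brass tin of wax, 72 mm across, 50 mm high, beside the extractor (its +y side); origin under its centre. A bystander.
- chisel: Carving chisel with dark handle lying on the left, 230 mm long along its x; origin at the joint of handle and blade. A bystander.
- mallet: Dark round carver's mallet standing on its head, 88 mm across, 237 mm high; origin under its centre. A bystander.
- offcut: Pale wood offcut 110 x 50 x 32 mm; origin under its centre. A bystander.

How it is judged (in metres and radians):
On the way, in this order (a step that is already met when the one before it is completed fails the run):
1. the hatch is pressed shut, its fastener still unlocked (value of joint hatch below 0.03 rad and value of joint cam below 0.9 rad), for 0.1 s.
2. the fastener is turned to its stop with the hatch shut (value of joint hatch below 0.03 rad and value of joint cam above 1.45 rad), for 0.2 s.
At the end, for the whole second after the job is handed in: The hatch is shut (hinge below 0.03 rad), the fastener is at rest beyond 1.45 rad of its 1.571 rad, and every bystander is within 30 mm of where it stood (all of step 2 and velocity of joint cam below 0.05 rad/s and distance of each of gouge, rosette, wax, chisel, mallet, offcut from where it was at the start of the episode below 0.03 m); the robot touches nothing.
It fails at once if the hatch is lifted further open (value of joint hatch above 0.42 rad).
It fails at once if a tool or other bystander is moved more than 30 mm (distance of any of gouge, rosette, wax, chisel, mallet, offcut from where it was at the start of the episode above 0.03 m).
It also fails if it takes over 50 s, if anything falls off the work surface, if the arm or the gripper's body presses on something with over 40 N, if the wrist force passes 120 N, or if a joint passes its speed limit or range.

## Working session

There is one attempt and no reset: what is moved stays moved. The work goes in short steps, Python scripts to look and compute and a tool call to move; the robot and the scene stay as the last step left them, time stands still between calls to the robot, and variables do not carry over. Pictures are saved under pics/ and viewed, at most 10 in all, crops included, and the job is handed in when it is done.

Besides the shell and the picture viewer there is one more tool, called after ">>>" as a command line: name --pt "numbers of a row" for each row, then --argument value for the rest. send_rows: Moves the arm, as the interface text tells. Its arguments: {"type":"object","properties":{"targets":{"type":"array"},"squeeze":{"type":"number"}},"required":["targets"]}

```bash
mkdir -p pics; ls
cat > h.py <<'E'
import numpy as np, cv2
from rig import ctrl
from scipy.spatial.transform import Rotation as Ro
def ray(p,px):
    K=np.array(p["camera_matrix"]);k=p["k1"];R=np.array(p["R"]);t=np.array(p["t"])
    q=cv2.undistortPoints(np.array([[px]],float),K,np.array([k,0,0,0,0.]))[0,0]
    d=R.T@np.array([q[0],q[1],1]);return -R.T@t,d/np.linalg.norm(d)
def onz(p,px,z):
    c,d=ray(p,px);return c+d*(z-c[2])/d[2]
def proj(p,X):
    K=np.array(p["camera_matrix"]);R=np.array(p["R"]);t=np.array(p["t"])
    return cv2.projectPoints(np.atleast_2d(np.array(X,float)),cv2.Rodrigues(R)[0],t,K,np.array([p["k1"],0,0,0,0.]))[0][:,0]
def tri(obs):
    A=np.zeros((3,3));b=np.zeros(3)
    for p,px in obs:
        c,d=ray(p,px);M=np.eye(3)-np.outer(d,d);A+=M;b+=M@c
    return np.linalg.solve(A,b)
def save(p,n,s=1):
    cv2.imwrite(f"pics/{n}.png",cv2.resize(p["img"][:,:,::-1],None,fx=s,fy=s))
E
python3 - <<'E'
from h import *
ps={n:ctrl.capture(n) for n in ("scene","side")}
print(ctrl.sense())
for n,p in ps.items():
    save(p,n+"0",1.5)
    for q in ("extractor","hatch_edge","cam_slot"):
        print(n,q,[(np.round(r["point"],1),round(r["score"],2)) for r in ctrl.landmark_of(q,p)[:2]])
    print("cam", -np.array(p["R"]).T@np.array(p["t"]))
E
```

```text
pics
{'time_s': 0.1, 'joints': array([ 1.04457363e+00,  3.13377032e-01,  1.49834700e+00, -1.89212559e-05,
        1.33100227e+00, -2.23382868e-01]), 'dq': array([-8.57435427e-06, -1.21990796e-03, -1.37922358e-03,  5.30644270e-04,
       -3.44292392e-04,  6.53853579e-04]), 'tau': array([ 2.12345258e-03, -4.12902474e+01, -2.60142964e+01, -1.85728773e-04,
        3.03299625e-03,  1.49863013e-05]), 'eef_pos': array([156.46271428, 500.90573425, 230.80632242]), 'ee_rot': array([-1.98956814e-04,  1.50839702e-01,  9.88558073e-01, -5.30837718e-04]), 'force': array([-0.80152944,  0.0956609 , -0.11184935]), 'wrist_torque': array([0.02594071, 0.03959137, 0.02428957]), 'grip_force': 0.0, 'grip_width': 1.0014410684360109}
scene extractor [(array([254.9, 195.3]), 0.79)]
scene hatch_edge [(array([226.4, 194.6]), 0.78)]
scene cam_slot [(array([243.8, 184.6]), 0.84)]
cam [ 282.27178211 -353.05019802 1088.24580713]
side extractor [(array([254.5, 203.8]), 0.84)]
side hatch_edge [(array([221.7, 183.9]), 0.94)]
side cam_slot [(array([240.6, 172.8]), 0.57)]
cam [  -2.31172629 -937.57794888 1217.87178041]
```

View pics/scene0.png

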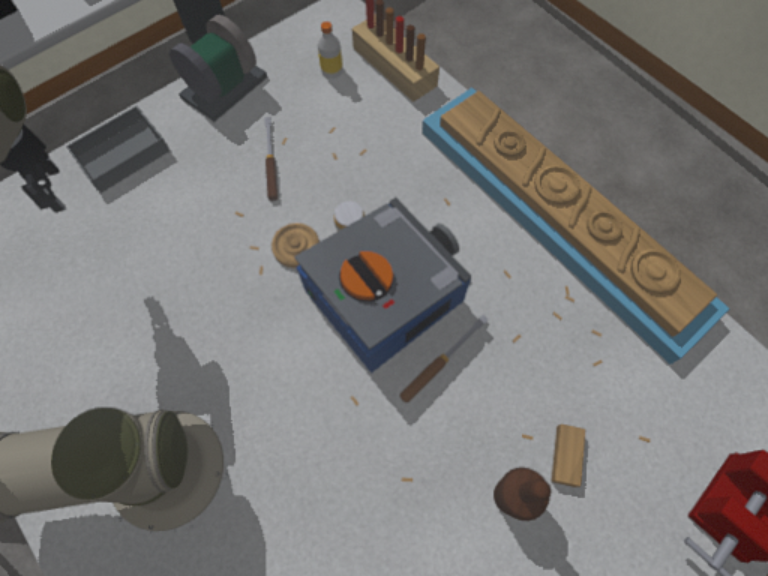

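View pics/side0.png

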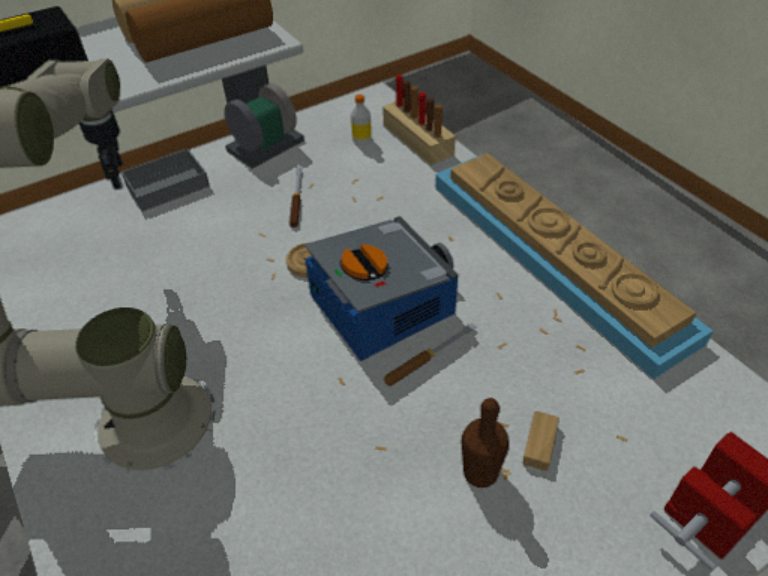

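Run:
```python
from h import *
ps={n:ctrl.capture(n) for n in ("scene","side")}
P={}
for q in ("extractor","hatch_edge","cam_slot","mallet","wax","rosette","gouge","offcut","chisel"):
    o=[]
    for n,p in ps.items():
        r=ctrl.landmark_of(q,p)
        if r: o.append((p,r[0]["point"]))
    if len(o)==2:
        X=tri(o);print(q,np.round(X),[np.round(proj(p,X)[0]-px,1) for p,px in o])
    elif o: print(q,"single",np.round(onz(*o[0],0)))
```

```text
extractor [561.   6.  -4.] [array([-1.3,  0.4]), array([ 1.3, -0.3])]
hatch_edge [472.  45. 117.] [array([-0.2,  0. ]), array([ 0.1, -0. ])]
cam_slot [516.   4. 162.] [array([-0.6,  0.2]), array([ 0.5, -0.1])]
mallet [ 475. -473.    5.] [array([ 2.2, -0.6]), array([-2.2,  0.5])]
wax single [622. 200.   0.]
rosette [494. 258. -28.] [array([-0.5,  0.1]), array([ 0.5, -0. ])]
gouge [ 561. -181.    3.] [array([-1.6,  0.6]), array([ 1.5, -0.4])]
offcut [ 615. -483.   14.] [array([-0.1,  0. ]), array([ 0.1, -0. ])]
chisel [572. 449.  19.] [array([ 1.3, -0.1]), array([-1.2, -0. ])]
```

The pictures show the blue extractor mid-table (scene px about (245,185)). Its port points away to the right, the free edge faces the robot, and the white dot is near the red dash. Next I'll fit the pose from landmarks and corners.

```bash
cat >> h.py <<'E'
def model(v):
    x,y,yaw,h=v[:4]
    Rz=Ro.from_euler('z',yaw).as_matrix()
    E=lambda a:Rz@np.array(a,float)+[x,y,0]
    def H(a): # point in shut-hatch extractor coords, rotated by h about the hinge (free edge up)
        a=np.array(a,float)-[110,0,122]
        return E(Ro.from_euler('y',h).as_matrix()@a+[110,0,122])
    return E,H
E
python3 - <<'E'
from h import *
from scipy.optimize import least_squares
ps={n:ctrl.capture(n) for n in ("scene","side")}
obs=[]
for n,p in ps.items():
    for q,k,a in (("extractor","E",(0,0,0)),("hatch_edge","H",(-114,0,130)),("cam_slot","H",(-45,0,133))):
        obs.append((p,k,a,ctrl.landmark_of(q,p)[0]["point"],1,n+q))
obs+= [(ps["side"],"E",(-130,-120,0),(363/1.5,357/1.5),1,"c1"),(ps["side"],"E",(130,-120,0),(456/1.5,309/1.5),.5,"c2"),(ps["scene"],"E",(-130,-120,0),(375/1.5,368/1.5),1,"c3")]
f=lambda v:np.concatenate([w*(proj(p,dict(zip("EH",model(v)))[k](a))[0]-px) for p,k,a,px,w,_ in obs])
s=least_squares(f,[561,6,-.4,.25],loss="soft_l1");print(s.x)
for o,r in zip(obs,f(s.x).reshape(-1,2)):print(o[5],np.round(r,1))
E,H=model(s.x);print(H((-114,0,130)),H((-45,0,133)),E((-114,0,130)),E((-45,0,133)))
for n,p in ps.items():
    for k,a in (("E",(130,-120,0)),("E",(-130,120,0)),("H",(-125,-120,130)),("H",(-125,120,130)),("H",(110,-120,130)),("H",(110,120,130))):
        print(n,k,a,np.round(1.5*proj(p,dict(E=E,H=H)[k](a))[0]))
E
```

```text
[5.67449277e+02 1.48918583e+01 1.30547662e-02 9.89232022e-02]
sceneextractor [-0.2 -2.6]
scenehatch_edge [0.2 2.6]
scenecam_slot [ 1.7 -0.6]
sideextractor [-103.3  -93.6]
sidehatch_edge [ 0.9 -1.3]
sidecam_slot [0.4 1.3]
c1 [-0.3  0.6]
c2 [-0.2 -0.4]
c3 [-1.1  1.3]
[455.34404256  13.42826752 152.08356342] [524.29711737  14.32848493 148.25432278] [453.45899158  13.40365723 130.        ] [522.45311193  14.30441051 133.        ]
scene E (130, -120, 0) [463. 295.]
scene E (-130, 120, 0) [304. 290.]
scene H (-125, -120, 130) [374. 346.]
scene H (-125, 120, 130) [296. 257.]
scene H (110, -120, 130) [464. 276.]
scene H (110, 120, 130) [386. 198.]
side E (130, -120, 0) [455. 308.]
side E (-130, 120, 0) [310. 293.]
side H (-125, -120, 130) [362. 311.]
side H (-125, 120, 130) [306. 246.]
side H (110, -120, 130) [451. 273.]
side H (110, 120, 130) [391. 215.]
```

>>> send_rows --pt "0 0 0 -0.03 0 0 -0.15" --pt "0 0 0 -0.03 0 0 -0.15" --pt "0 -0.028 -0.048 -0.005 0 0 0" --pt "0 -0.028 -0.048 -0.005 0 0 0" --pt "0 -0.028 -0.048 -0.005 0 0 0" --pt "0 -0.028 -0.048 -0.005 0 0 0" --pt "0 -0.028 -0.048 -0.005 0 0 0" --pt "0 -0.028 -0.048 -0.005 0 0 0" --pt "0 -0.028 -0.048 -0.005 0 0 0" --pt "0 -0.028 -0.048 -0.005 0 0 0"

```text
time_s: 3.05
eef_pos: [380.1, 114.7, 331.7]
ee_rot: [0.0, 0.001, 1.0, 0.0]
force: [0.6, 0.6, 0.4]
grip_width: 0.498
grip_force: 0.0
```

>>> send_rows --pt "0 -0.017 -0.035 0 0 0 0" --pt "0 -0.017 -0.035 0 0 0 0" --pt "0 -0.017 -0.033 0 0 0 0" --pt "0 0 0 0 0 0 0" --pt "0 0 0 0 0 0 0" --pt "0 0 0 0 0 0 0" --pt "0 0 0 0 0 0 0" --pt "0 0 0 0 0 0 0" --pt "0 0 0 0 0 0 0" --pt "0 0 0 0 0 0 0"

```text
time_s: 4.3
eef_pos: [430.2, 13.4, 331.3]
ee_rot: [-0.0, 0.001, 1.0, 0.0]
force: [-0.3, -0.1, -0.0]
grip_width: 0.5
grip_force: 0.0
```

```bash
cat > fit.py <<'E'
from h import *
from scipy.optimize import least_squares
def run(name):
    s=ctrl.sense();print("tcp",np.round(s["eef_pos"],1),np.round(Ro.from_quat(np.roll(s["ee_rot"],-1)).as_matrix(),3).tolist(),"F",np.round(s["force"],1),s["grip_width"],s["joints"].round(2),s["time_s"])
    obs=[]
    ps={n:ctrl.capture(n) for n in ("scene","side","wrist")}
    for n,p in ps.items():
        for q,k,a in (("extractor","E",(0,0,0)),("hatch_edge","H",(-114,0,130)),("cam_slot","H",(-45,0,133))):
            r=ctrl.landmark_of(q,p)
            if r and r[0]["score"]>.4: obs.append((p,k,a,r[0]["point"],n+q))
    f=lambda v:np.concatenate([proj(p,dict(zip("EH",model(v)))[k](a))[0]-px for p,k,a,px,_ in obs])
    g=lambda v:np.r_[f(v),(v[2]-.013)/.02]
    v=least_squares(g,[567,15,.01,.15],loss="soft_l1").x;print("pose",v.round(3))
    for o,r in zip(obs,f(v).reshape(-1,2)):print(o[4],np.round(o[3],1),np.round(r,1))
    E,H=model(v);print("edge",H((-114,0,130)).round(1),"slot",H((-45,0,133)).round(1),"shut",E((-114,0,130)).round(1),E((-45,0,133)).round(1))
    save(ps["wrist"],name,1.5)
    return ps,v
if __name__=="__main__":
    import sys;run(sys.argv[1])
E
python3 fit.py w1
```

```text
tcp [430.2  13.4 331.3] [[-1.0, 0.003, -0.0], [0.003, 1.0, 0.0], [0.0, 0.0, -1.0]] F [-0.3 -0.1 -0. ] 0.49956325065626106 [-0.24  0.04  1.56 -0.    1.53 -1.81] 4.3
pose [ 5.61919e+02  9.89500e+00 -1.00000e-02  1.47000e-01]
sceneextractor [255.9 197.4] [-0.5 -0.2]
scenehatch_edge [226.  194.3] [-1.8  3.4]
scenecam_slot [243.9 182. ] [-0.5  2.8]
sideextractor [251.1 202.6] [ 2.8 -0.9]
sidehatch_edge [221.9 184.3] [ 1.7 -2.2]
sidecam_slot [239.8 176.5] [ 2.1 -1.1]
wristhatch_edge [255.7 187.5] [-0.5 -0.6]
wristcam_slot [254.4 247.1] [0.6 0.4]
edge [451.5  11.  162.6] slot [520.2  10.3 155.5] shut [447.9  11.  130. ] [516.9  10.3 133. ]
```

View pics/w1.png

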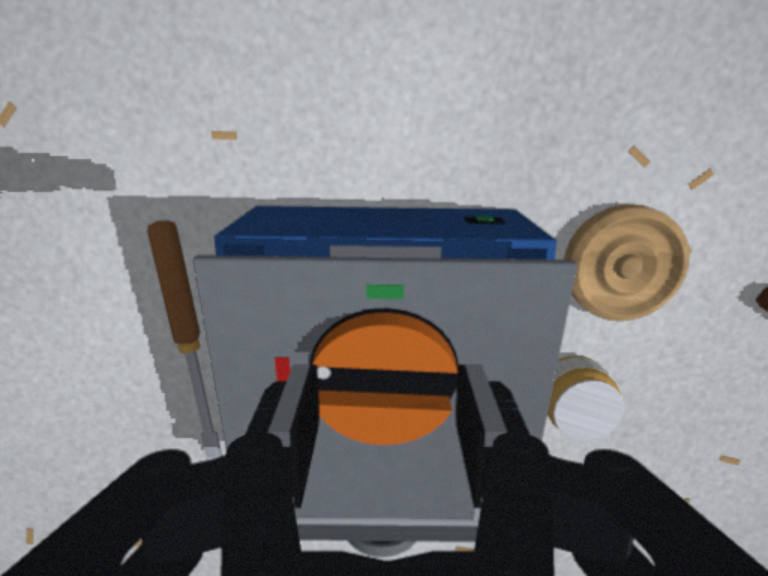

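The wrist view shows the hatch's free edge near row 260 (scaled), the slot almost level, and the dot left by the red dash, turned about 0.05 rad. Now I'll press the strip at x≈447.

>>> send_rows --pt "0 -0.017 0 0.03 0 0 0" --pt "0 0 0 0.03 0 0 0" --pt "0 0 0 0.03 0 0 0" --pt "0 0 0 0.03 0 0 0" --pt "0 0 0 0.02 0 0 0" --pt "0 0 0 0.012 0 0 0" --pt "0 0 0 0.01 0 0 0" --pt "0 0 0 0.01 0 0 0" --pt "0 0 0 0.01 0 0 0" --pt "0 0 0 0.01 0 0 0"

```text
time_s: 6.15
eef_pos: [447.2, 13.3, 138.8]
ee_rot: [0.0, 0.001, 1.0, -0.0]
force: [-1.5, -0.0, 1.6]
grip_width: 0.498
grip_force: 0.9
```

Contact at 1.6 N; keep pressing gently to the stop.

>>> send_rows --pt "0 0 0 0.003 0 0 0" --pt "0 0 0 0.003 0 0 0" --pt "0 0 0 0.002 0 0 0" --pt "0 0 0 0.002 0 0 0" --pt "0 0 0 0.001 0 0 0" --pt "0 0 0 0.001 0 0 0" --pt "0 0 0 0 0 0 0" --pt "0 0 0 0 0 0 0" --pt "0 0 0 0 0 0 0" --pt "0 0 0 0 0 0 0"

```text
time_s: 7.4
eef_pos: [447.2, 13.3, 128.0]
ee_rot: [0.0, 0.001, 1.0, -0.0]
force: [-4.2, -0.3, 9.5]
grip_width: 0.498
grip_force: 5.1
```

>>> send_rows --pt "0 0 0 0.001 0 0 0" --pt "0 0 0 0.001 0 0 0" --pt "0 0 0 0.001 0 0 0" --pt "0 0 0 0 0 0 0" --pt "0 0 0 0 0 0 0" --pt "0 0 0 0 0 0 0" --pt "0 0 0 0 0 0 0" --pt "0 0 0 0 0 0 0" --pt "0 0 0 0 0 0 0" --pt "0 0 0 0 0 0 0"

```text
time_s: 8.65
eef_pos: [447.4, 13.3, 127.7]
ee_rot: [0.001, 0.001, 1.0, -0.0]
force: [-18.2, 2.1, 42.6]
grip_width: 0.501
grip_force: 21.5
```

Hard stop reached, so the hatch is flat, with the tips about 2 mm short of the TCP. I'll rise and look at the slot.

>>> send_rows --pt "0 0 0 -0.02 0 0 0" --pt "0 0 0 -0.04 0 0 0" --pt "0 0 0 -0.04 0 0 0" --pt "0 0 0 -0.04 0 0 0" --pt "0 0 0 -0.04 0 0 0" --pt "0 0 0 0 0 0 0" --pt "0 0 0 0 0 0 0" --pt "0 0 0 0 0 0 0" --pt "0 0 0 0 0 0 0" --pt "0 0 0 0 0 0 0"

```text
time_s: 9.9
eef_pos: [447.2, 13.3, 304.0]
ee_rot: [-0.0, 0.001, 1.0, 0.0]
force: [0.3, 0.9, -0.1]
grip_width: 0.5
grip_force: 0.0
```

Run:
```python
import fit
from h import *
ps,v=fit.run("w2")
p=ps["wrist"]
for q,z in (("cam_slot",133),("hatch_edge",130)):
    for r in ctrl.landmark_of(q,p): print(q,r["score"],onz(p,r["point"],z).round(1))
for c in ((0,0),(511,383),(256,192)): print(c,onz(p,c,133).round(1))
```

```text
tcp [447.2  13.3 304. ] [[-1.0, 0.003, -0.001], [0.003, 1.0, 0.0], [0.001, 0.0, -1.0]] F [ 0.3  0.9 -0.1] 0.49987458963930703 [-0.23  0.09  1.58 -0.    1.47 -1.8 ] 9.9
pose [ 5.61767e+02  9.98700e+00 -1.00000e-02  1.40000e-02]
sceneextractor [255.9 197.9] [-0.6 -0.7]
scenehatch_edge [223.8 200.3] [0.4 2. ]
scenecam_slot [243.1 190. ] [-0.3 -1.7]
sideextractor [253.7 206.1] [ 0.2 -4.4]
sidehatch_edge [222.7 193.7] [ 0.6 -4.9]
sidecam_slot [240.9 182.5] [ 0.4 -2.4]
wristextractor [257.3 219.3] [-1.7  0.2]
wristhatch_edge [255.8 165.5] [-0.5  0. ]
wristcam_slot [254.3 234.7] [ 0.7 -1.9]
edge [447.9  11.1 133.2] slot [516.9  10.4 135.2] shut [447.8  11.1 130. ] [516.8  10.4 133. ]
cam_slot 0.93 [520.1   9.7 133. ]
hatch_edge 0.6 [448.7  11.6 130. ]
(0, 0) [ 310.2 -193.5  133. ]
(511, 383) [712.2 309.2 133. ]
(256, 192) [474.4  11.6 133. ]
```

View pics/w2.png

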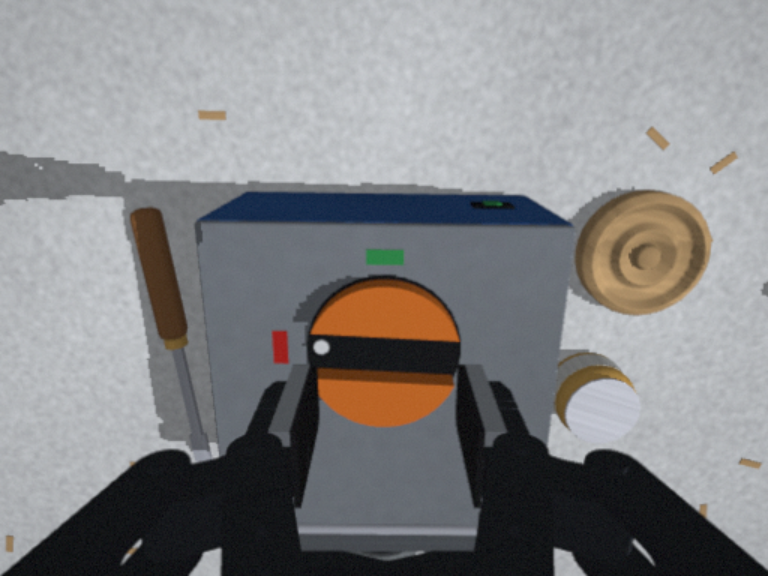

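Run:
```python
from h import *
p=ctrl.capture("wrist")
im=p["img"].astype(int)
hsv=cv2.cvtColor(p["img"],cv2.COLOR_RGB2HSV)
# column-wise transitions between orange and not
for c in (217,230,243,256,269,282,295):
    m=(hsv[:,c,0]<20)&(hsv[:,c,1]>150)
    r=np.where(m)[0]; g=np.where(np.diff(r)>8)[0][0]
    a,b=r[g]+.5,r[g+1]-.5
    vv=hsv[r[g+1]:r[g+1]+16,c,2].astype(int); k=np.argmax(np.diff(vv))
    t=r[g+1]+k+.5
    A=onz(p,(c,a),148);B=onz(p,(c,b),133);T=onz(p,(c,t),148)
    print(c,a,b,t,A.round(1)[:2],B.round(1)[:2],T.round(1)[:2],"mid",((A+B)/2).round(1)[:2], r[0])
m=((hsv[:,:,0]<20)&(hsv[:,:,1]>150)).astype(np.uint8); m[:170]=0
n,l,s,ce=cv2.connectedComponentsWithStats(m)
for i in range(1,n):
    if s[i,4]>300: 
        x,y,w,h=s[i,:4];print(s[i],onz(p,(x,y+h),148).round(1),onz(p,(x+w,y+h),148).round(1),onz(p,(x,y),148).round(1))
```

```text
217 222.5 244.5 252.5 [499.9 -25.6] [531.2 -28.5] [532.  -26.9] mid [515.6 -27.1] 202
230 223.5 245.5 253.5 [501.  -13.2] [532.4 -15.3] [533.2 -14.2] mid [516.7 -14.3] 192
243 224.5 246.5 253.5 [502.1  -0.9] [533.6  -2. ] [533.2  -1.4] mid [517.8  -1.4] 186
256 225.5 247.5 254.5 [503.2  11.5] [534.8  11.3] [534.4  11.4] mid [519.   11.4] 186
269 225.5 247.5 255.5 [503.2  24. ] [534.8  24.6] [535.5  24.2] mid [519.   24.3] 188
282 226.5 248.5 255.5 [504.3  36.4] [536.  38.] [535.6  37. ] mid [520.2  37.2] 193
295 227.5 248.5 256.5 [505.4  48.8] [536.   51.3] [536.7  49.8] mid [520.7  50.1] 203
[ 207  186   99   42 3024] [505.6 -35.4 148. ] [506.   59.4 148. ] [463.4 -33.2 148. ]
[ 211  245   92   39 2718] [567.9 -34.4 148. ] [568.2  58.9 148. ] [523.8 -32.4 148. ]
```

>>> send_rows --pt "0 -0.036 -0.001 0 0 0 0" --pt "0 -0.0355 -0.0005 0 0 0 0" --pt "0 0 0 0.03 0 0 0.062" --pt "0 0 0 0.04 0 0 0" --pt "0 0 0 0.04 0 0 0" --pt "0 0 0 0.03 0 0 0" --pt "0 0 0 0.01 0 0 0" --pt "0 0 0 0.005 0 0 0" --pt "0 0 0 0.004 0 0 0" --pt "0 0 0 0.003 0 0 0"

```text
time_s: 11.9
eef_pos: [519.0, 11.5, 142.8]
ee_rot: [0.001, 0.032, 0.999, -0.0]
force: [0.1, 0.8, -0.9]
grip_width: 0.499
grip_force: 0.0
```

>>> send_rows --pt "0 0 0 0.004 0 0 0" --pt "0 0 0 0.003 0 0 0" --pt "0 0 0 0 0 0 0.1" --pt "0 0 0 0 0 0 0.1" --pt "0 0 0 0 0 0 0.1" --pt "0 0 0 0 0 0 0.1" --pt "0 0 0 0 0 0 0.1" --pt "0 0 0 0 0 0 0.1" --pt "0 0 0 0 0 0 0.1" --pt "0 0 0 0 0 0 0"

```text
time_s: 13.15
eef_pos: [518.4, 11.9, 135.1]
ee_rot: [-0.0, 0.373, 0.928, 0.0]
force: [-2.1, 2.3, -0.8]
grip_width: 0.498
grip_force: 1.3
```

Run:
```python
from h import *
s=ctrl.sense();print(s["force"].round(1),s["wrist_torque"].round(2),s["eef_pos"].round(1),s["joints"].round(2))
```

```text
[-2.1  2.3 -0.8] [0.35 0.25 0.07] [518.4  11.9 135.1] [-0.2   0.4   1.65  0.    1.1  -1.01]
```

>>> send_rows --pt "0 0 0 0 0 0 0.1" --pt "0 0 0 0 0 0 0.1" --pt "0 0 0 0 0 0 0.1" --pt "0 0 0 0 0 0 0.1" --pt "0 0 0 0 0 0 0.1" --pt "0 0 0 0 0 0 0.1" --pt "0 0 0 0 0 0 0.1" --pt "0 0 0 0 0 0 0.1" --pt "0 0 0 0 0 0 0.05" --pt "0 0 0 0 0 0 0"

```text
time_s: 14.4
eef_pos: [518.9, 11.2, 135.3]
ee_rot: [0.0, 0.722, 0.692, -0.0]
force: [0.1, -2.2, -1.0]
grip_width: 0.498
grip_force: 1.0
```

Run:
```python
from h import *
s=ctrl.sense();print(s["force"].round(1),s["wrist_torque"].round(2),s["eef_pos"].round(1),s["joints"].round(2),2*np.arctan2(s["ee_rot"][1],s["ee_rot"][2]))
```

```text
[ 0.1 -2.2 -1. ] [-0.35 -0.2   0.09] [518.9  11.2 135.3] [-0.2   0.4   1.65 -0.    1.1  -0.16] 1.6126270953852269
```

Tool at 1.61 with no stop torque yet (lag from play). Turn further in small steps.

>>> send_rows --pt "0 0 0 0 0 0 0.04" --pt "0 0 0 0 0 0 0.04" --pt "0 0 0 0 0 0 0.03" --pt "0 0 0 0 0 0 0.02" --pt "0 0 0 0 0 0 0" --pt "0 0 0 0 0 0 0" --pt "0 0 0 0 0 0 0" --pt "0 0 0 0 0 0 0" --pt "0 0 0 0 0 0 0" --pt "0 0 0 0 0 0 0"

```text
time_s: 15.65
eef_pos: [518.9, 11.1, 135.3]
ee_rot: [0.0, 0.766, 0.643, -0.0]
force: [0.6, -4.7, -1.3]
grip_width: 0.503
grip_force: 2.6
```

Run:
```python
from h import *
s=ctrl.sense();print(s["force"].round(1),s["wrist_torque"].round(2),s["eef_pos"].round(1),s["joints"].round(2),2*np.arctan2(s["ee_rot"][1],s["ee_rot"][2]))
```

```text
[ 0.6 -4.7 -1.3] [-0.93 -0.22  0.15] [518.9  11.1 135.3] [-0.2   0.4   1.65 -0.    1.1  -0.03] 1.7439459507899366
```

>>> send_rows --pt "0 0 0 0 0 0 0.03" --pt "0 0 0 0 0 0 0.03" --pt "0 0 0 0 0 0 0" --pt "0 0 0 0 0 0 0" --pt "0 0 0 0 0 0 0" --pt "0 0 0 0 0 0 0" --pt "0 0 0 0 0 0 0" --pt "0 0 0 0 0 0 0" --pt "0 0 0 0 0 0 0" --pt "0 0 0 0 0 0 0"

```text
time_s: 16.9
eef_pos: [518.8, 10.9, 135.3]
ee_rot: [0.001, 0.784, 0.621, -0.0]
force: [-0.1, -5.6, -2.1]
grip_width: 0.504
grip_force: 10.4
```

Run:
```python
from h import *
s=ctrl.sense();print(s["force"].round(1),s["wrist_torque"].round(2),s["eef_pos"].round(1),s["joints"].round(2),2*np.arctan2(s["ee_rot"][1],s["ee_rot"][2]))
```

```text
[-0.1 -5.6 -2.1] [-1.1  -0.15  0.66] [518.8  10.9 135.3] [-0.2   0.4   1.65 -0.    1.1   0.03] 1.8027360718819754
```

Torque has jumped to 0.66 N m against 0.12 of friction, so it is at the stop. Back off, rise and look.

>>> send_rows --pt "0 0 0 0 0 0 -0.08" --pt "0 0 0 0 0 0 -0.1" --pt "0 0 0 -0.01 0 0 0" --pt "0 0 0 -0.02 0 0 0" --pt "0 0 0 -0.04 0 0 0" --pt "0 0 0 -0.05 0 0 0" --pt "0 0 0 -0.05 0 0 0" --pt "0 0 0 0 0 0 0" --pt "0 0 0 0 0 0 0" --pt "0 0 0 0 0 0 0"

```text
time_s: 18.15
eef_pos: [518.3, 11.7, 304.3]
ee_rot: [-0.001, 0.726, 0.688, -0.001]
force: [-0.7, -0.8, -0.3]
grip_width: 0.503
grip_force: 0.0
```

Run:
```python
from h import *
p=ctrl.capture("wrist");s=ctrl.capture("scene")
a=cv2.resize(p["img"],None,fx=1.2,fy=1.2)[:,:,::-1][:420]
b=cv2.resize(s["img"][110:290,170:350],(420,420),interpolation=cv2.INTER_CUBIC)[:,:,::-1]
o=np.hstack([a,b]);cv2.imwrite("pics/end.png",cv2.resize(o,(800,int(o.shape[0]*800/o.shape[1]))))
```

```text
(no output)
```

View pics/end.png

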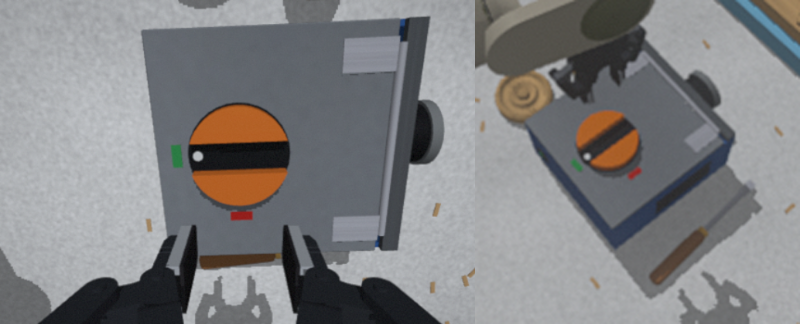

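The white dot (198,156) sits at the green mark (177,155), the hatch is flat, the bystanders are undisturbed and the gripper is clear.

```bash
python3 -c "
from rig import ctrl
print(ctrl.finish_job())"
```

```text
the job is handed in; nothing more can be done
None
```

The hatch is pressed shut and its fastener turned clockwise to the stop, white dot at the green mark; the job was handed in at about 18 s, and the hand-in returned no verdict.

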